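# Slide the chute gate pin round its L-shaped slot

### The job

Two glass marbles wait behind the shut gate of the steel chute. Push the yellow gate pin with the fingertips along the long leg of its slot to the corner, which opens the gate and lets the marbles roll into the catch box, then push it round into the short leg right to the end so that the gate is latched open. Only push the pin, do not pinch it; do not touch the marbles, leave everything else on the bench where it is, and finish clear of the pin.

Things in the scene. Friction and masses are not known exactly. Their poses are not given: they have to be found in the camera images.
- chute: Fixed chute stand. Origin on the bench straight under the gate, midway across the chute. z up, x points up the chute (away from the robot), y across; slot plate and pin are on its -y side (robot's right). Galvanised chute 30 mm wide, x = -112 to +250 mm, slope 15 degrees, floor 100 mm high at the gate, walls 25 mm above the floor (125 mm at the gate, 195 at the top end).
- catch_box (a point): Centre of the inner floor of the open wooden catch box at the chute's foot, 7 mm above the bench; box 130 x 130 mm, 62 mm high, walls 7 mm.
- slot_start (a point): Chute end of the slot's long leg, on the upper face (144 mm above the bench) of the level aluminium slot plate (chute x = -40 to +80, y = -185 to -45 mm, on four posts). In the chute's frame (0, -85) mm: pin centre with the gate shut. Slot 15 mm wide. Only the pin rises above the plate.
- gate (a joint): Sliding gate with the pin, along the slot's long leg, in m: 0 = fully shut (pin at the chute end of the leg), 0.060 = fully open (pin at the corner, 60 mm farther towards the chute stand's -y). Starts between 0 and 0.015. No spring: stays where left; needs about 1.5 to 4 N. Marbles pass from about 0.035 on.
- latch (a joint): The pin's travel along the slot's short leg, in m: 0 = in the long leg, 0.040 = at the end of the short leg (40 mm towards the chute stand's +x). The slot walls block it until the gate is within about 1.5 mm of fully open. No spring; needs about 1.2 to 4 N.
- pin_top (a point): Centre of the top of the yellow pin, an upright round rod 18 mm in diameter that stands 53 mm out of the slot plate (top 197 mm above the bench, its thick part begins 147 mm above). It is captive: slides only along the slot and neither lifts nor turns over.
- slot_corner (a point): The slot's corner on the plate's upper face, in the chute's frame (0, -145) mm: pin centre when the gate is fully open. Long leg: slot_start to slot_corner, 60 mm along -y.
- slot_end (a point): End of the slot's short leg on the plate's upper face, in the chute's frame (+40, -145) mm: pin centre when latched open. Short leg: slot_corner to slot_end, 40 mm along +x.
- marble_a_center (a point): Centre of an amber glass marble, 22 mm in diameter, in the chute against the gate.
- marble_b_center (a point): Centre of a second such marble, just behind the first.
- marble_a: The first marble (origin on its surface, turns with it: use the centre).
- marble_b: The second marble (likewise).
- peg: Bystander: tapered dark hardwood peg standing upright, 26 mm at the foot, 75 mm tall; origin under its foot. Stands beside the catch box on the pin's side.
- offcut: Bystander: neem wood offcut 110 x 45 x 25 mm (x, y, z), origin centre of underside. Lies beyond the slot plate's outer edge.
- pot: Bystander: squat black ebony counter pot with a lid knob, 76 mm wide, 66 mm tall, origin under its centre; on the chute's side away from the pin.
- spokeshave: Bystander: red steel spokeshave, 260 mm long along its x, 30 mm tall, origin centre of underside; out to one side.
- mallet: Bystander: wooden mallet 250 mm long along its x, lying out to one side.
- bao_board: Bystander: bao board 360 x 130 x 35 mm with rows of dark pits, origin centre of underside; far left.

How it is judged:
By the outcome, as a careful person would: the job done as asked, in the order asked, and still so for the second after the job is handed in, with the robot touching nothing.
It also fails if it takes over 48 s, if anything falls off the work surface, if the arm or the gripper's body presses on something with over 40 N, if the wrist force passes 120 N, or if a joint passes its speed limit or range.

### The arm

A 6-joint arm with a two-finger parallel gripper is mounted at the origin on the work surface. World frame = base frame: x ahead of the robot, y to its left, z up, the work surface at z = 0. Lengths are in m, angles in rad, forces in N, time in s.
With the tool pointing down it reaches from about 0.375 to 0.9 m from the base axis. Payload 3.1 kg.
Tool frame: the origin (TCP) lies at the very end of the fingers, on their centre line; the grasp point (between the pads) lies 19 mm behind it; z points along the fingers, y is the direction in which the jaws open and shut (so a half turn about z gives the same grasp; the last joint's range is limited). The gripper opens to 85 mm and grips with 20 to 120 N. Pads are 22 mm wide; open, the fingers measure 114 mm over their backs; the gripper's body (76 mm by 85 mm) begins 54 mm behind the grasp point. The pads swing forward as they close: fully open they stand 13 mm farther back than shut.
Start: joints at [-1.387, 0.527, 1.433, -0, 1.181, -0.178], TCP at [0.222, -0.584, 0.231] pointing down, gripper open.
Joint ranges: [-3.08, 3.08], [-0.75, 2.2], [0.22, 2.44], [-1.43, 4.57], [0, 2.65], [-2.85, 2.85]. Speed limits (rad/s): [2.79, 2.79, 3.14, 3.14, 3.14, 3.14].

### API

Orientations are given as a unit quaternion [x, y, z, w].
In Python, from station import manip gives the robot as it stands. The module is installed in compiled form; this text tells all that it offers.
- The arm moves only by the tool send_rows, never from a script. Its argument "commands" is a list of rows, each an object with "delta_pos": the shift along the world's x, y, z in cm, a list of three; "yaw": the turn about the world's z in rad. A call has 1 to 10 rows; each row shifts and turns the pose as measured when the row begins; what a row does not reach is not made up. A row lasts 1/8 s, in which the tool goes at most 62.5 mm and 10.7 degrees, less where a joint would pass 70% of its speed; a pose out of reach is approached as far as the arm can. A call is refused whole if a number of a shift passes 6.25 or a number of a turn 0.188, either way. A call with a gripper value outside its range is refused whole. "grip" is the closure, from -1 (fully open) to 1 (shut), set as the call begins (left out, the last holds). The fingers move at their own pace and stop on an object; "force" is the grip in N (left out, the last holds). Time passes only in rows, so rows that do not move let the fingers close. It gives the time, the measured TCP pose, the force and the opening at its end, in the units of the state.
- manip.sense(): the state, without advancing time (a new reading comes with each control period).
- manip.snapshot(name): name is "side" or "top" or "wrist"; returns the picture (400x640x3 uint8, blue, green, red); there is no depth.
- manip.get_calibration(name): a dict with "fx", "fy", "cx", "cy" (pixels), "world_to_cam" (4x4, takes a point from world to camera coordinates); the wrist camera has in their place "mount" (4x4, takes a point from camera to tool coordinates, whose origin is the TCP and whose axes are the flange's). Camera axes: x right, y down, z forward; pixel columns grow to the right and rows downward; lengths in m; the calibration is good to about 2 mm. A picture is of the moment at which its call begins: read the wrist's pose just before it. get_calibration takes no time and is no camera call.
- manip.sign_off(): hands the job in, once; it reports no verdict.
The state is a dict: "t": time; "q": joint angles; "qd": joint speeds; "tau": joint torques, N m; "tcp_pos": TCP position; "tool_rot": TCP orientation; "force": force on the tool from outside, world axes, zero at the start; "ft_torque": the same for the moment, N m; "finger_gap": opening from 0.0 (shut) to 1.0 (fully open).
Only numpy, scipy, OpenCV 4.12 (cv2) and the standard library are available. Lean on these libraries where they do the work, as an engineer would, in place of code of your own. Each camera call takes 0.05 s, during which the arm holds its last target. There are 200 camera calls.

## Working session

There is one attempt and no reset: what is moved stays moved. The work goes in short steps, Python scripts to look and compute and a tool call to move; the robot and the scene stay as the last step left them, time stands still between calls to the robot, and variables do not carry over. Pictures are saved under pics/ and viewed, about 8 in all and at most 12, crops included, and the job is handed in when it is done.

Besides the shell and the picture viewer there is one more tool, called as name(argument=value, ...) on one line, values as JSON. send_rows: Moves the arm, as the interface text tells. Its arguments: {"type":"object","properties":{"commands":{"type":"array","items":{"type":"object","properties":{"delta_pos":{"type":"array","items":{"type":"number"}},"yaw":{"type":"number"}}}},"grip":{"type":"number"},"force":{"type":"number"}},"required":["commands"]}

```bash
mkdir -p pics
python3 - <<'E'
from station import manip
import cv2,numpy as np
s=manip.sense();print(s['t'],s['tcp_pos'],s['tool_rot'],s['finger_gap'])
for n in("top","side"):
    cv2.imwrite(f"pics/{n}0.png",manip.snapshot(n))
    c=manip.get_calibration(n);print(n,c['fx'],c['cx'],c['cy'],np.round(c['world_to_cam'],3).tolist())
E
```

```text
0.0 [ 0.2217104  -0.58359897  0.23034876] [ 9.83594433e-01  1.80390738e-01  1.19631471e-05 -1.08309998e-03] 0.9979928977107704
top 383.7397970053164 325.8297052395206 195.17384984699726 [[0.029, -1.0, -0.005, 0.056], [-0.991, -0.028, -0.128, 0.562], [0.128, 0.009, -0.992, 1.311], [0.0, 0.0, 0.0, 1.0]]
side 475.90615224601163 323.3462726898128 195.33718054507045 [[0.678, -0.735, -0.019, -0.306], [-0.478, -0.421, -0.771, 0.388], [0.558, 0.531, -0.637, 1.42], [0.0, 0.0, 0.0, 1.0]]
```

View pics/top0.png

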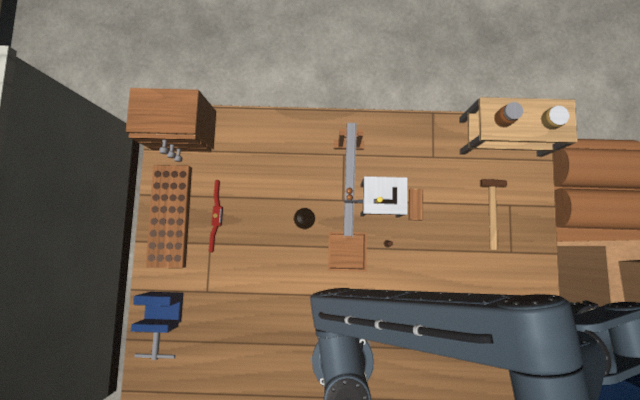

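View pics/side0.png

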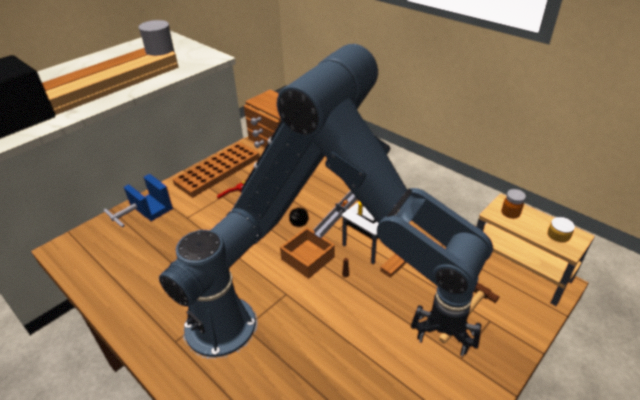

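The top view shows the plate at about (385,196), the yellow pin at (380,200), the chute along column 350, and the arm clear of all of it. I'll enlarge that area.

Run:
```python
import cv2
i=cv2.imread("pics/top0.png")[110:275,325:430]
cv2.imwrite("pics/crop.png",cv2.resize(i[55:115],None,fx=7,fy=7,interpolation=cv2.INTER_CUBIC))
```

```text
(no output)
```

View pics/crop.png

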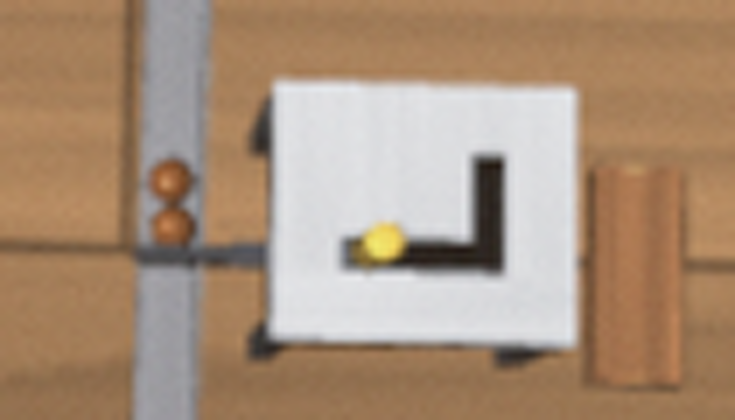

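The crop shows the plate corners at (274,81), (577,88), (575,346) and (270,341), the pin top at (384,242), and the two marbles behind the gate. I'll fit the chute pose from these.

```bash
cat > h.py <<'E'
from station import manip
import numpy as np
def ray(n,u,v,z):
    c=manip.get_calibration(n);M=np.array(c['world_to_cam']);R,t=M[:3,:3],M[:3,3]
    d=R.T@[(u-c['cx'])/c['fx'],(v-c['cy'])/c['fy'],1];o=-R.T@t
    return o+d*(z-o[2])/d[2]
E
python3 - <<'E'
from h import *
cr=lambda x,y,z:ray("top",325+(x+.5)/7-.5,165+(y+.5)/7-.5,z)[:2]
W=np.array([cr(*p,.144) for p in[(274,81),(577,88),(575,346),(270,341),(488,255),(488,157)]])
C=np.array([(80,-45),(80,-185),(-40,-185),(-40,-45),(0,-145),(47.5,-145)])/1e3
Wc,Cc=W.mean(0),C.mean(0)
U,S,V=np.linalg.svd((C-Cc).T@(W-Wc));R=(U@V).T
t=Wc-R@Cc;yaw=np.arctan2(R[1,0],R[0,0])
print("yaw",yaw,"t",t,"res mm",np.round((W-(C@R.T+t))*1e3,1).tolist())
for n,p in dict(start=(0,-.085),corner=(0,-.145),end=(.04,-.145)).items():print(n,R@p+t)
p=cr(384,242,.197);print("pin",p,"chute",R.T@(p-t))
E
```

```text
yaw 0.004784055740354153 t [ 0.53135744 -0.00490686] res mm [[0.0, -0.4], [0.1, -0.7], [0.2, 0.5], [-0.8, -0.0], [1.2, 0.3], [-0.7, 0.4]]
start [ 0.53176408 -0.08990589]
corner [ 0.53205113 -0.1499052 ]
end [ 0.57205067 -0.14971384]
pin [ 0.53141569 -0.09477318] chute [-0.00037167 -0.08986558]
```

send_rows(commands=[{"delta_pos":[2.5,4.5,0.3],"yaw":-0.06},{"delta_pos":[2.5,4.5,0.3],"yaw":-0.06},{"delta_pos":[2.5,4.5,0.3],"yaw":-0.06},{"delta_pos":[2.5,4.5,0.3],"yaw":-0.06},{"delta_pos":[2.5,4.5,0.3],"yaw":-0.06},{"delta_pos":[2.5,4.5,0.3],"yaw":-0.06},{"delta_pos":[2.5,4.5,0]},{"delta_pos":[2.5,4.5,0]},{"delta_pos":[2.5,4.5,0]},{"delta_pos":[2.5,4.5,0]}], grip=1, force=40)

```text
validation failed for argument at $.co...
```

send_rows(commands=[{"delta_pos":[2.5,4.5,0.3],"yaw":-0.06},{"delta_pos":[2.5,4.5,0.3],"yaw":-0.06},{"delta_pos":[2.5,4.5,0.3],"yaw":-0.06},{"delta_pos":[2.5,4.5,0.3],"yaw":-0.06},{"delta_pos":[2.5,4.5,0.3],"yaw":-0.06},{"delta_pos":[2.5,4.5,0.3],"yaw":-0.06},{"delta_pos":[2.5,4.5,0.0],"yaw":0.0},{"delta_pos":[2.5,4.5,0.0],"yaw":0.0},{"delta_pos":[2.5,4.5,0.0],"yaw":0.0},{"delta_pos":[2.5,4.5,0.0],"yaw":0.0}], grip=1, force=40)

```text
t: 1.35
tcp_pos: [0.4745, -0.1217, 0.2454]
tool_rot: [1.0, -0.009, -0.0, -0.002]
force: [-0.1, -0.2, 0.7]
finger_gap: -0.003
```

send_rows(commands=[{"delta_pos":[2.8,2.9,0.0],"yaw":0.02},{"delta_pos":[2.9,2.9,0.0],"yaw":0.0},{"delta_pos":[0.0,0.0,0.0],"yaw":0.0}])

```text
t: 1.72
tcp_pos: [0.5331, -0.0578, 0.2446]
tool_rot: [1.0, 0.004, -0.001, -0.003]
force: [-0.8, 0.5, -0.4]
finger_gap: -0.005
```

Run:
```python
from h import *
import cv2
s=manip.sense();print(s['t'],s['tcp_pos'],s['tool_rot'])
cv2.imwrite("pics/w1.png",manip.snapshot("wrist"))
c=manip.get_calibration("wrist");print(c['fx'],c['cx'],c['cy'],np.round(c['mount'],3).tolist())
```

```text
1.725 [ 0.53312719 -0.05781534  0.24455163] [ 0.99998729  0.00401705 -0.0010869  -0.00284666]
348.53931917095804 317.36483713418653 206.0221754773316 [[0.0, -0.966, -0.259, 0.065], [1.0, 0.0, 0.001, -0.0], [-0.001, -0.259, 0.966, -0.143], [0.0, 0.0, 0.0, 1.0]]
```

View pics/w1.png

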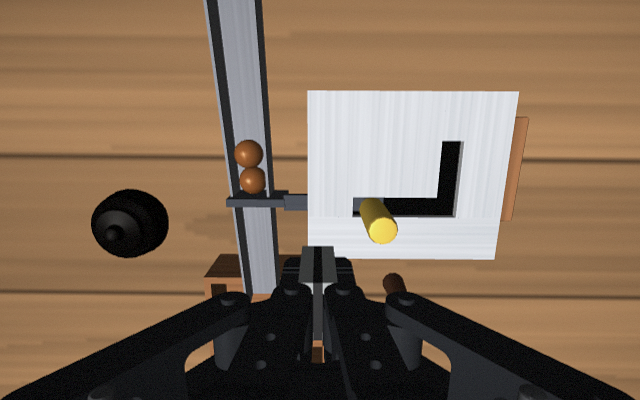

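The wrist view shows the shut fingertips at about (319,250) and 16 mm across, the pin top at (383,230), and the marbles behind the gate. I'll check the pin position with it.

```bash
cat >> h.py <<'E'
from scipy.spatial.transform import Rotation as Ro
def wray(u,v,z,pos,q):
    c=manip.get_calibration("wrist");m=np.array(c['mount']);R=Ro.from_quat(q).as_matrix()
    d=R@m[:3,:3]@[(u-c['cx'])/c['fx'],(v-c['cy'])/c['fy'],1];o=R@m[:3,3]+pos
    return o+d*(z-o[2])/d[2]
E
python3 - <<'E'
from h import *
s=manip.sense();a=(s['tcp_pos'],s['tool_rot'])
for p in[(383,230,.197),(450,207,.144),(307,91,.144),(519,92,.144),(495,260,.144),(309,247,.144)]:print(p,wray(*p,*a))
E
```

```text
(383, 230, 0.197) [ 0.53206526 -0.09593033  0.197     ]
(450, 207, 0.144) [ 0.53168434 -0.15358726  0.144     ]
(307, 91, 0.144) [ 0.61050899 -0.05052074  0.144     ]
(519, 92, 0.144) [ 0.61084859 -0.19067873  0.144     ]
(495, 260, 0.144) [ 0.49069945 -0.19175315  0.144     ]
(309, 247, 0.144) [ 0.49986795 -0.0519431   0.144     ]
```

send_rows(commands=[{"delta_pos":[-0.1,-0.4,-3.6],"yaw":0.0},{"delta_pos":[0.0,0.0,-3.6],"yaw":0.0},{"delta_pos":[0.0,0.0,0.0],"yaw":0.0},{"delta_pos":[0.0,-0.8,0.0],"yaw":0.0},{"delta_pos":[0.0,-0.8,0.0],"yaw":0.0},{"delta_pos":[0.0,-0.8,0.0],"yaw":0.0}])

```text
t: 2.52
tcp_pos: [0.5288, -0.0909, 0.1739]
tool_rot: [1.0, 0.002, -0.001, -0.002]
force: [0.1, 2.4, -1.5]
finger_gap: 0.001
```

send_rows(commands=[{"delta_pos":[0.2,-0.6,0.0],"yaw":0.0},{"delta_pos":[0.1,-0.7,0.0],"yaw":0.0},{"delta_pos":[0.0,-0.7,0.0],"yaw":0.0},{"delta_pos":[0.0,-0.7,0.0],"yaw":0.0},{"delta_pos":[0.0,-0.6,0.0],"yaw":0.0}])

```text
t: 3.15
tcp_pos: [0.5314, -0.1263, 0.1747]
tool_rot: [1.0, 0.001, -0.001, -0.003]
force: [-0.8, 0.9, 0.2]
finger_gap: 0.002
```

send_rows(commands=[{"delta_pos":[0.0,-0.4,0.0],"yaw":0.0},{"delta_pos":[0.0,-0.3,0.0],"yaw":0.0},{"delta_pos":[0.0,-0.3,0.0],"yaw":0.0},{"delta_pos":[0.0,-0.3,0.0],"yaw":0.0}])

```text
t: 3.65
tcp_pos: [0.5313, -0.1274, 0.175]
tool_rot: [1.0, -0.002, -0.001, -0.015]
force: [1.1, 9.8, 3.0]
finger_gap: -0.002
```

Run:
```python
from h import *
import cv2
s=manip.sense();print(s['t'],s['tcp_pos'],s['force'])
a=manip.snapshot("wrist")
b=manip.snapshot("top")[110:275,320:430]
b=cv2.resize(b,None,fx=2.42,fy=2.42,interpolation=cv2.INTER_CUBIC)
print(b.shape)
cv2.imwrite("pics/w2.png",np.hstack([a[:,100:],b[:400] if len(b)>=400 else cv2.copyMakeBorder(b,0,400-len(b),0,0,0)])[:, :800])
```

```text
3.65 [ 0.53132709 -0.12743341  0.1749695 ] [1.09601499 9.84082855 2.95161819]
(399, 266, 3)
```

View pics/w2.png

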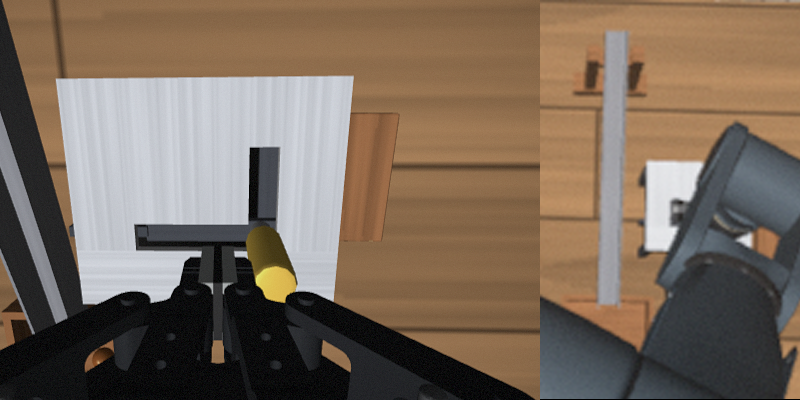

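The pin now sits at the corner, with its base over the short leg's foot at about (262,228). The marbles have left the chute, and one shows in the box at (102,357). Next I back off and go round to the pin's robot side.

send_rows(commands=[{"delta_pos":[0.0,1.2,0.0],"yaw":0.0},{"delta_pos":[-2.0,0.0,0.0],"yaw":0.0},{"delta_pos":[-2.0,0.0,-0.2],"yaw":0.0},{"delta_pos":[0.0,-1.6,0.0],"yaw":0.0},{"delta_pos":[0.0,-1.6,0.0],"yaw":0.0},{"delta_pos":[0.0,0.0,0.0],"yaw":0.0}])

```text
t: 4.5
tcp_pos: [0.4959, -0.1528, 0.1749]
tool_rot: [1.0, -0.0, 0.004, -0.01]
force: [0.1, 0.2, -0.3]
finger_gap: 0.002
```

send_rows(commands=[{"delta_pos":[0.6,0.2,0.0],"yaw":0.0},{"delta_pos":[0.6,0.0,0.0],"yaw":0.0},{"delta_pos":[0.6,0.0,0.0],"yaw":0.0},{"delta_pos":[0.6,0.0,0.0],"yaw":0.0},{"delta_pos":[0.6,0.0,0.0],"yaw":0.0}])

```text
t: 5.12
tcp_pos: [0.5278, -0.1507, 0.1746]
tool_rot: [1.0, 0.0, 0.003, -0.01]
force: [-1.7, -0.1, 0.4]
finger_gap: 0.002
```

Pushing with about 1.7 N, so the pin is sliding in the short leg. I'll carry on to the end stop.

send_rows(commands=[{"delta_pos":[0.6,0.0,0.0],"yaw":0.0},{"delta_pos":[0.6,0.0,0.0],"yaw":0.0},{"delta_pos":[0.6,0.0,0.0],"yaw":0.0},{"delta_pos":[0.5,0.0,0.0],"yaw":0.0},{"delta_pos":[0.4,0.0,0.0],"yaw":0.0},{"delta_pos":[0.4,0.0,0.0],"yaw":0.0},{"delta_pos":[0.4,0.0,0.0],"yaw":0.0},{"delta_pos":[0.4,0.0,0.0],"yaw":0.0}])

```text
t: 6.12
tcp_pos: [0.5531, -0.1488, 0.1746]
tool_rot: [1.0, 0.003, -0.016, -0.013]
force: [-10.7, -2.7, 6.4]
finger_gap: 0.001
```

The force rose to 10.7 N at x = 0.553, where the end stop was expected. Backing off and rising.

send_rows(commands=[{"delta_pos":[-2.0,0.0,0.0],"yaw":0.0},{"delta_pos":[-3.0,0.0,0.5],"yaw":0.0},{"delta_pos":[-1.0,0.0,4.0],"yaw":0.0},{"delta_pos":[0.0,-2.0,4.0],"yaw":0.0},{"delta_pos":[-2.0,-2.0,3.0],"yaw":0.0},{"delta_pos":[-2.0,0.0,0.0],"yaw":0.0},{"delta_pos":[0.0,0.0,0.0],"yaw":0.0}])

```text
t: 7.0
tcp_pos: [0.4546, -0.1895, 0.2937]
tool_rot: [1.0, 0.002, -0.011, -0.012]
force: [-0.3, 0.2, -0.2]
finger_gap: 0.003
```

Run:
```python
from h import *
import cv2
s=manip.sense();print(s['t'],s['tcp_pos'],s['tool_rot'],s['force'])
a=manip.snapshot("wrist");b=manip.snapshot("side")
cv2.imwrite("pics/w3.png",a);cv2.imwrite("pics/s3.png",cv2.resize(b[160:310,220:440],None,fx=3.5,fy=3.5,interpolation=cv2.INTER_CUBIC))
```

```text
7.0 [ 0.45456017 -0.18946953  0.29371289] [ 0.99985902  0.00219349 -0.01125895 -0.01226235] [-0.31336331  0.19206218 -0.18850376]
```

View pics/w3.png

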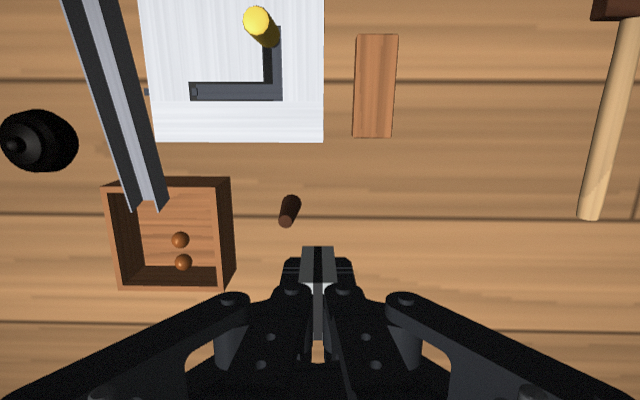

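View pics/s3.png

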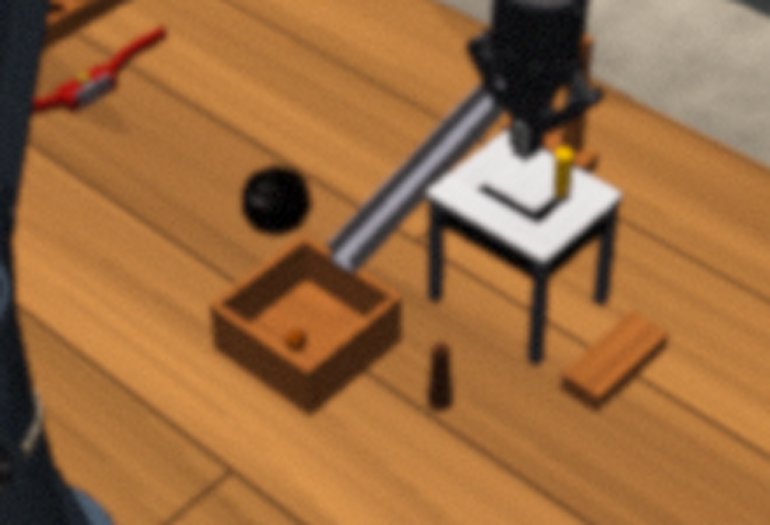

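Both marbles lie in the box, at (180,240) and (183,262) in the wrist view. The peg stands and the offcut is in place. Now I'll measure how far along the short leg the pin top at (257,20) is.

Run:
```python
from h import *
s=manip.sense();a=(s['tcp_pos'],s['tool_rot'])
for p in[(257,20,.197),(275,91,.144),(273,27,.144),(324,142,.144)]:print(p,wray(*p,*a))
u,v=565/3.5+220,154/3.5+160
print("side pin",ray("side",u,v,.197))
```

```text
(257, 20, 0.197) [ 0.5739232  -0.14943168  0.197     ]
(275, 91, 0.144) [ 0.53415215 -0.15199205  0.144     ]
(273, 27, 0.144) [ 0.58024836 -0.15178869  0.144     ]
(324, 142, 0.144) [ 0.49437689 -0.19137593  0.144     ]
side pin [ 0.56918415 -0.15074928  0.197     ]
```

Against the corner measured in the same picture, the pin is 40 mm along the short leg, so it is at the end. The arm is clear, so I'm handing in.

```bash
python3 -c "
from station import manip
print(manip.sign_off())"
```

```text
the job is handed in; nothing more can be done
None
```

The gate is latched open and both marbles are in the catch box. With the fingers shut, I pushed the pin along the long leg to the corner, where it stopped at about 10 N. I then went round and pushed it along the short leg to its end, where it stopped at about 11 N. I backed off, rose clear and handed in at about 7 s.

- **Pin position:** The last wrist view puts the pin at (0.574, -0.149), 40 mm along the short leg from the corner in the same picture. The side view gives x = 0.569, and the fitted slot end is x = 0.572, so they differ by 3 mm or less, about what the calibration and my pixel reading allow.
- **Marbles:** Both show in the catch box in the wrist view. In the side view only one could be made out.
- **Bystanders:** The peg, offcut and pot look undisturbed, and so do the parts of the spokeshave and mallet in view. The bao board was not looked at closely again, but the arm never went near it.
- **Clearance:** After backing off, the force on the tool was near zero and the fingers were about 12 cm from the pin.
- **One mismatch:** The corner stop came about 6 mm earlier than I had planned. I took this to be the fingers being thicker higher up than at the tips, because the picture showed the pin at the corner and it then slid freely into the short leg. So part of that push may have been with the fingers above the tips.

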